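# Clamp a glass pane, UV-cure the bond with a hand lamp, unclamp

### The arm

A 6-joint arm with a two-finger parallel gripper is mounted at the origin on the work surface. World frame = base frame: x ahead of the robot, y to its left, z up, the work surface at z = 0. Lengths are in m, angles in degrees, forces in N, time in s.
With the tool pointing down it reaches from about 0.35 to 0.975 m from the base axis. Payload 17.4 kg.
Tool frame: the origin (TCP) lies midway between the tips of the shut fingers; the grasp point (between the pads) lies 19 mm behind it; z points along the fingers, y is the line along which they close (so a half turn about z gives the same grasp; the last joint's range is limited). The gripper opens to 85 mm and grips with 20 to 120 N. Pads are 22 mm wide; open, the fingers measure 114 mm over their backs; the gripper's body (76 mm by 85 mm) begins 54 mm behind the grasp point. The pads swing forward as they close: fully open they stand 13 mm farther back than shut.
Start: joints at [-71.207, 6.646, 82.598, -0, 90.757, -2.166], TCP at [0.241, -0.63, 0.231] pointing down, gripper open.
Joint ranges: [-162.19, 162.19], [-47.58, 125.68], [4.15, 143.07], [-65.23, 245.23], [0.69, 171.88], [-170.13, 170.13]. Speed limits (degrees/s): [108.29, 108.29, 127.2, 180, 180, 180].

### API

Orientations are given as a 3x3 rotation matrix whose columns are the frame's x, y, z axes.
In Python, from plant import readout, viewer, job gives the robot as it stands.
- The arm moves only by the tool play_rows, never from a script. Its arguments are lists of equal length, an entry for each row: "hand": the opening, from -1 (shut) to 1 (fully open); "offset": the shift along the world's x, y, z in units of 25 mm (1.0 is 25 mm), a list of three; "yaw": the turn about the world's z in units of 5 degrees (1.0 is 5 degrees). A call has 1 to 12 rows; each row is the pose to reach, as a shift and turn from the pose commanded when the call began; what a row does not reach only later rows make up. A row lasts 1/12 s, in which the tool goes at most 41.7 mm and 7.16 degrees, less where a joint would pass 70% of its speed; a pose out of reach is approached as far as the arm can. A call with a gripper value outside its range is refused whole. The fingers move at their own pace and stop on an object; the grip force is fixed at half the most. Time passes only in rows, so rows that repeat a pose let the fingers close. It gives the time, the measured TCP pose, the force, the opening and the grip force at its end, in the units of the state.
- readout.get_state(): the state, without advancing time (a new reading comes with each control period).
- viewer.read_camera(name): name is "scene" or "top" or "wrist"; returns a dict with "image" (420x560x3 uint8, red, green, blue), "fx", "fy", "cx", "cy" (pixels), "view" (4x4, takes a point from world to camera coordinates). Camera axes: x right, y down, z forward; pixel columns grow to the right and rows downward; lengths in m; the calibration is good to about 2 mm. A picture is of the moment at which its call begins. There is no depth.
- job.hand_in(): hands the job in; it is judged then, once.
Trained networks look in the newest picture that a camera, given by its name, has taken for a name from the list of things; names that differ only in an ending like _2 or _b are one class to them, and where a whole thing is asked for, a point or a joint stands for the part that bears it (a point fixed in the world has none). Each returns a list of dicts, best first, with "confidence" (0 to 1); they miss things now and then, are a little off and sometimes report something else, mostly with a low value. They report only what shows in the picture. A call takes as long as a camera call. They do not tell look-alikes from the thing itself.
- viewer.regions_of(camera, target): "region" (420x560 bool, what is visible of it) and "extent" ([centre column, centre row, width, height] in pixels, round what is visible of it).
The state is a dict: "time": time; "joint_positions": joint angles; "dq": joint speeds; "joint_torque": joint torques, N m; "ee_pos": TCP position; "orientation": TCP orientation; "wrist_force": force on the tool from outside, world axes, zero at the start; "ft_torque": the same for the moment, N m; "finger_gap": finger opening in m; "grip_force": force on a finger pad.
Only numpy, scipy, OpenCV 4.12 (cv2) and the standard library are available. Lean on these libraries where they do the work, as an engineer would, in place of code of your own. Each camera call takes 0.05 s, during which the arm holds its last target. There are 200 camera calls.

### The job

The glass pane lies glued on the steel disc in the bonding jig: swing the toggle clamp's handle right over and down until it locks past centre and its foot presses the glass. Then take the UV hand lamp from its mat and hold it still for a good three seconds about 5 cm above the glass, shining straight at the middle of the disc. Stand the lamp back lens-down on its mat, swing the clamp fully back open, and leave the pane and everything else where they are.

Things in the scene. Friction and masses are not known exactly. Their poses are not given: they have to be found in the camera images.
- jig: Bonding jig: aluminium base plate 330 (its x) x 180 (its y) x 12 mm, fixed to the bench; origin at the centre of its underside, z up. Jig x is the way the clamp arm reaches when closed. In jig mm: the toggle clamp stands near the -x end, its base 50 wide and below z 70; the glass pane lies at x 5..145, y -70..70, top at z 26, against four pins (tops z 32) beyond its +x and +y edges.
- clamp_grip (a point): Centre line of the clamp handle's black round grip, 26 mm short of its free end; the grip is 19 mm thick, 76 mm long, 50 mm of it on the pivot side of this point. It moves only in the jig's x-z plane y = 0: open, it stands nearly upright at jig (x -96, z 157 mm); swung over towards jig -x and down, it ends nearly level at (-163, 71), locked against its stop, dead centre being at (-162, 79).
- clamp_pivot (a point): Arm pivot of the clamp, jig (x -45, y 0, z 44 mm). Path of clamp_grip in jig (x, z) mm with clamp_arm in brackets: (-96,157) [0] (-113,158) [0.35] (-132,150) [0.70] (-146,135) [1.05] (-151,126) [1.22] (-155,113) [1.40] (-159,95) [1.50] (-162,79) [1.52] (-163,71) [1.51, locked]. The last 20 mm down take about 6 N, then the clamp holds itself; lifting it out takes about 5 N.
- clamp_arm (a joint): Angle of the toggle clamp's arm (two steel flats, reaching 89 mm from the pivot), rad: 0 = fully open, arm upright; about 1.51 = closed, arm level over the glass. Handle and arm are linked and move together; the clamp stays open by friction.
- clamp_tip: The clamp's black rubber foot, 17 mm across, on the spindle at the arm's end, sprung along the spindle (8 N/mm); its contact face lies 12 mm from its origin along its own -z. Closed, it presses the glass at jig x 30, y 0 with about 15 N, and the arm and spindle over it reach jig x 45 and up to z 80.
- pane: Loose clear float-glass pane 140 x 140 x 8 mm, 0.4 kg, lying flat in the jig on rubber pads and on the steel disc. Origin at the centre of its underside, z up.
- disc (a point): Centre of the top face of the steel bonding disc, 50 mm across, that sits in a black rubber ring in the jig under the glass and is seen through it (jig x 75, y 0, z 18; the top of the glass is 8 mm above this point).
- lamp_centre (a point): Centre (half-way up) of the black UV hand lamp: a loose torch 138 mm long, about 0.2 kg, switched on, standing upright on its lens with its tail up. Its z axis runs from lens to tail. The body to grip is round, 27 mm thick, from 27 mm below this point to 65 mm above it; the head below is 40 mm across. Its yaw is arbitrary.
- lamp_lens (a point): Centre of the lamp's lens, 69 mm below lamp_centre along the lamp's axis. The light leaves here along the lamp's own -z. Its axes are those of the lamp.
- mat: The lamp's grey rubber mat, 90 x 90 x 4 mm, fixed to the bench; origin at the centre of its underside, z up.
- adhesive: Bystander: upright amber bottle of adhesive, 40 mm across, 110 mm tall, on the bench; it stands at one of two places beside the jig, the lamp mat at the other. Origin at the centre of its underside.
- tape: Bystander: roll of white tape lying flat on the bench, 100 mm across, 25 mm tall. Origin at the centre of its underside.
- spanner: Bystander: small steel open-ended spanner, about 115 x 30 x 6 mm, lying flat on the jig's base plate beside the clamp, on the jig's -y side. Origin at the underside, middle of its length.
- block: Bystander: wooden spacer block 120 x 45 x 30 mm on the bench. Origin at the centre of its underside.
- strip: Bystander: glass offcut strip 200 x 45 x 8 mm lying on the bench. Origin at the centre of its underside.
- lifter: Bystander: suction lifter, black rubber cup 110 mm across with a 114 mm bar handle on top, 78 mm tall. Origin at the centre of its underside.
- cleaner: Bystander: white bottle of glass cleaner, 66 mm across, 190 mm tall. Origin at the centre of its underside.
Things that resemble listed ones, but are neither listed nor needed, are in the scene too. Of the things like the mat, leave any that is red; of the rest the larger one is meant.

How it is judged (in metres and radians):
On the way, in this order (a step that is already met when the one before it is completed fails the run):
1. the clamp is locked past centre (grip point less than 76 mm above the jig's underside) and its foot presses the glass with more than 8 N (contact force between clamp_tip and pane above 8 N and z of clamp_grip in the frame of jig below 0.076 m), for 0.3 s.
2. clamp still pressing (over 8 N), the lamp is aimed for 2.5 s: disc centre within 15 mm of the beam axis (lamp x and y) and 25 to 90 mm before the lens (17 to 82 mm above the glass) (contact force between clamp_tip and pane above 8 N and x of disc in the frame of lamp_lens between -0.015 and 0.015 m and y of disc in the frame of lamp_lens between -0.015 and 0.015 m and z of disc in the frame of lamp_lens between -0.09 and -0.025 m), for 2.5 s.
At the end, for the whole second after the job is handed in: The clamp arm is back at its open position (within 0.4 rad, 23 degrees) and at rest; the lamp stands upright, lens down, on its mat (within 30 mm of the mat's centre each way); the pane lies flat in the jig within 8 mm of where it was (value of joint clamp_arm below 0.4 rad and velocity of joint clamp_arm below 0.1 rad/s and angle between lamp_centre's own z axis and vertical below 0.1 rad and height (world z) of lamp_lens below 0.01 m and x of lamp_lens in the frame of mat between -0.03 and 0.03 m and y of lamp_lens in the frame of mat between -0.03 and 0.03 m and distance of pane from where it was at the start of the episode below 0.008 m and angle between pane's own z axis and vertical below 0.05 rad); the robot touches nothing.
It fails at once if the glass pane is pushed more than 10 mm from its place (distance of pane from where it was at the start of the episode above 0.01 m).
It fails at once if a bystander (adhesive, tape, spanner, block, strip, lifter or cleaner) is moved more than 30 mm (distance of any of adhesive, tape, spanner, block, strip, lifter, cleaner from where it was at the start of the episode above 0.03 m).
It also fails if it takes over 72 s, if anything falls off the work surface, if the arm or the gripper's body presses on something with over 40 N, if the wrist force passes 120 N, or if a joint passes its speed limit or range.

## Working session

There is one attempt and no reset: what is moved stays moved. The work goes in short steps, Python scripts to look and compute and a tool call to move; the robot and the scene stay as the last step left them, time stands still between calls to the robot, and variables do not carry over. Pictures are saved under pics/ and viewed, at most 12 in all, crops included, and the job is handed in when it is done.

Besides the shell and the picture viewer there is one more tool, called after ">>>" as name(argument=value, ...), one argument or row to a line, values as JSON. play_rows: Moves the arm, as the interface text tells. Its arguments: {"type":"object","properties":{"hand":{"type":"array","items":{"type":"number"}},"offset":{"type":"array","items":{"type":"array","items":{"type":"number"}}},"yaw":{"type":"array","items":{"type":"number"}}},"required":["hand","offset","yaw"]}

```bash
mkdir -p pics; cat > h.py <<'E'
import numpy as np, cv2
from plant import readout, viewer, job
def ray(c,u,v):
    V=np.array(c["view"]);R=V[:3,:3];o=-R.T@V[:3,3]
    d=R.T@np.array([(u-c["cx"])/c["fx"],(v-c["cy"])/c["fy"],1]);return o,d
def onz(c,u,v,z):
    o,d=ray(c,u,v);return o+d*(z-o[2])/d[2]
def proj(c,p):
    V=np.array(c["view"]);q=V[:3,:3]@np.array(p)+V[:3,3]
    return np.array([c["fx"]*q[0]/q[2]+c["cx"],c["fy"]*q[1]/q[2]+c["cy"]])
E
python3 - <<'E'
from h import *
ims=[]
for n in ["scene","top"]:
    c=viewer.read_camera(n); cv2.imwrite(f"pics/{n}0.png",c["image"][:,:,::-1])
    print(n,(-np.array(c["view"])[:3,:3].T@np.array(c["view"])[:3,3]).round(3),c["fx"])
    zs=dict(jig=.012,clamp_grip=.157,pane=.026,disc=.018,lamp_centre=.1,mat=.004,adhesive=.1,tape=.025,spanner=.018,block=.03,strip=.008,lifter=.07,cleaner=.1)
    for t,z in zs.items():
        for r in viewer.regions_of(n,t)[:3]:
            e=r["extent"]; print(t,round(r["confidence"],2),np.round(e),onz(c,e[0],e[1],z)[:2].round(3))
E
```

```text
scene [0.946 0.601 1.264] 410.6498088005364
jig 0.62 [308. 240. 103.  92.] [0.512 0.107]
clamp_grip 0.41 [333. 237.  12.  15.] [0.491 0.191]
disc 0.6 [309. 242. 104.  95.] [0.518 0.116]
lamp_centre 0.76 [239. 156.  14.  33.] [ 0.579 -0.27 ]
mat 0.9 [240. 165.  28.  27.] [ 0.566 -0.299]
mat 0.8 [251. 196.  24.  13.] [ 0.594 -0.153]
mat 0.8 [221. 143.  26.  23.] [ 0.578 -0.437]
adhesive 0.54 [194. 152.  20.  42.] [ 0.71  -0.367]
adhesive 0.47 [270. 147.   7.  22.] [ 0.457 -0.251]
tape 0.8 [214. 226.  32.  30.] [ 0.77  -0.094]
tape 0.22 [309. 241. 101.  88.] [0.517 0.115]
spanner 0.7 [237. 156.  12.  30.] [ 0.558 -0.337]
block 0.78 [232. 266.  30.  32.] [0.785 0.072]
block 0.57 [271. 148.  11.  27.] [ 0.43  -0.294]
strip 0.93 [267. 308.  54.  55.] [0.751 0.242]
lifter 0.93 [398. 331.  42.  37.] [0.465 0.508]
lifter 0.2 [266. 308.  56.  54.] [0.763 0.258]
cleaner 0.92 [194. 154.  20.  41.] [ 0.714 -0.36 ]
cleaner 0.37 [232. 268.  32.  36.] [0.798 0.107]
top [0.41  0.037 1.11 ] 400.87974016898374
jig 0.82 [249. 264. 131. 111.] [0.508 0.086]
pane 0.68 [273. 254.  71.  62.] [0.522 0.017]
pa
[... 225 characters left out ...]
[ 0.544 -0.276]
lamp_centre 0.64 [392. 214.  30.  23.] [ 0.559 -0.302]
mat 0.88 [335. 216.  24.  20.] [ 0.595 -0.174]
mat 0.57 [385. 219.  39.  28.] [ 0.562 -0.312]
mat 0.54 [389. 210.  28.  26.] [ 0.583 -0.329]
adhesive 0.71 [394. 259.  23.  19.] [ 0.446 -0.278]
adhesive 0.64 [250. 267. 134. 110.] [0.491 0.081]
adhesive 0.18 [184. 190.  71.  41.] [0.72  0.216]
tape 0.63 [297. 163.  34.  34.] [ 0.763 -0.098]
spanner 0.5 [226. 300.  41.  30.] [0.424 0.161]
strip 0.78 [181. 187.  71.  44.] [0.758 0.237]
strip 0.5 [250. 265. 129. 108.] [0.505 0.083]
lifter 0.85 [ 97. 313.  49.  43.] [0.452 0.48 ]
cleaner 0.72 [405. 153.  41.  45.] [ 0.713 -0.376]
cleaner 0.69 [228. 299.  36.  26.] [0.424 0.146]
```

View pics/scene0.png

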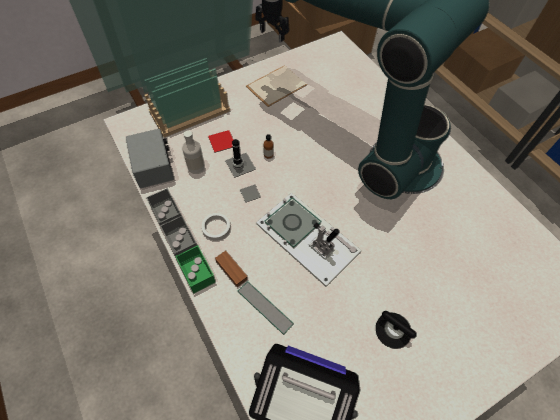

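View pics/top0.png

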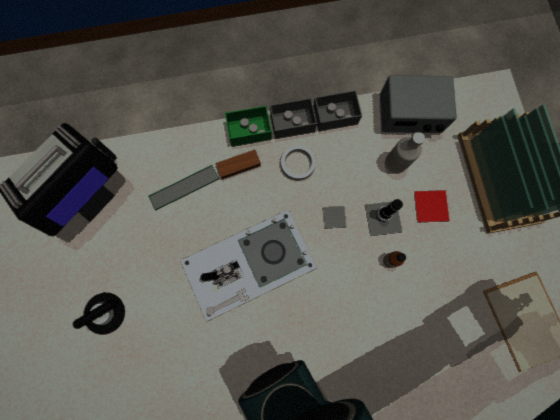

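```bash
python3 - <<'E'
from h import *
def rect(c,z,x0,x1,y0,y1,s):  # image: col=(y1-y)*s,row=(x1-x)*s
    w=[(x1,y1),(x1,y0),(x0,y0),(x0,y1)]
    src=np.float32([proj(c,(x,y,z)) for x,y in w])
    dst=np.float32([((y1-y)*s,(x1-x)*s) for x,y in w])
    return cv2.warpPerspective(c["image"],cv2.getPerspectiveTransform(src,dst),(int((y1-y0)*s),int((x1-x0)*s)),flags=cv2.INTER_CUBIC)
out=[]
for n in ["top","scene"]:
    c=viewer.read_camera(n)
    r=rect(c,.012,.36,.66,-.4,.3,1140); out.append(r[:,:,::-1][:300] if 0 else r[:,:,::-1])
    for t in ["jig","mat"]:
        for g in viewer.regions_of(n,t):
            m=np.argwhere(g["region"]); z=.012 if t=="jig" else .004
            h=cv2.convexHull(m[:,::-1].astype(np.float32))[:,0]
            p=np.float32([onz(c,u,v,z)[:2]*1000 for u,v in h]);print(n,t,round(g["confidence"],2),cv2.minAreaRect(p))
cv2.imwrite("pics/rect.png",cv2.resize(np.vstack(out),(698,598)))
E
```

```text
top mat 0.78 ((594.2449951171875, -171.1712646484375), (61.64359664916992, 61.47030258178711), 82.7191390991211)
top mat 0.75 ((565.54296875, -306.34564208984375), (90.62902069091797, 89.42745208740234), 87.46492004394531)
top mat 0.61 ((573.876708984375, -448.12115478515625), (90.34407043457031, 90.03958892822266), 81.66558074951172)
scene jig 0.67 ((503.2979431152344, 91.4979248046875), (192.49339294433594, 335.9793701171875), 14.380460739135742)
scene mat 0.91 ((572.1088256835938, -445.7748718261719), (92.39418029785156, 87.70504760742188), 81.2583999633789)
scene mat 0.82 ((561.6129150390625, -302.3682861328125), (91.27639770507812, 88.47601318359375), 84.62934875488281)
scene mat 0.56 ((503.0927734375, 89.07691955566406), (187.98643493652344, 332.860107421875), 14.99731731414795)
scene mat 0.53 ((592.0380249023438, -169.29783630371094), (63.75677490234375, 62.67417526245117), 82.72516632080078)
```

View pics/rect.png

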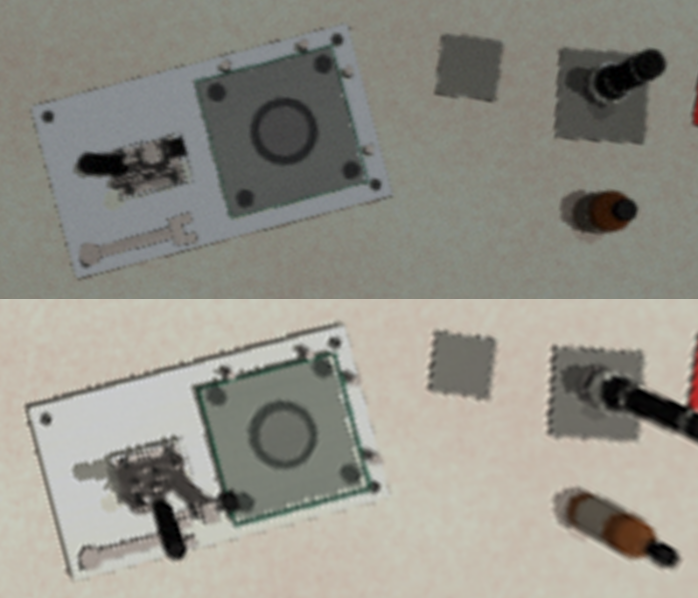

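The rectified picture shows the jig plate with its corners at about (33,103), (347,25), (392,197), (78,278). From these I get a jig centre of about (0.509, 0.0895) and a jig x yaw of about -75.7°. The disc ring at (284,131) agrees with that. The lamp stands on the larger grey mat at about (600,96), with the adhesive bottle below it at (610,210).

```bash
cat >> h.py <<'E'
J0=np.array([.509,.0895]);JA=np.radians(-75.7)
def jw(x,y,z): c,s=np.cos(JA),np.sin(JA); return np.array([J0[0]+(c*x-s*y)/1e3,J0[1]+(s*x+c*y)/1e3,z/1e3])
def go(p,yaw=None):  # units from here; yaw of tool x
    s=readout.get_state();R=np.array(s["orientation"]);y=np.degrees(np.arctan2(R[1,0],R[0,0]))
    print("t",round(s["time"],2),"tcp",np.round(s["ee_pos"],4),"yaw",round(y,2),"d",((np.array(p)-s["ee_pos"])/.025).round(2),
      None if yaw is None else round(((yaw-y+90)%180-90)/5,2),"j6",round(s["joint_positions"][5],1))
E
python3 - <<'E'
from h import *
go(jw(-96,0,260),-75.7);go(jw(-96,0,138),-75.7)
E
```

```text
t 1.7 tcp [ 0.2414 -0.6303  0.2313] yaw 20.96 d [ 9.75 32.51  1.15] 16.67 j6 -2.2
t 1.7 tcp [ 0.2414 -0.6303  0.2313] yaw 20.96 d [ 9.75 32.51 -3.73] 16.67 j6 -2.2
```

>>> play_rows(
  hand=[1, 1, 1, 1, 1, 1, 1, 1, 1, 1, 1, 1],
  offset=[
    [0.4, 1.4, 0.3],
    [0.8, 2.8, 0.6],
    [1.2, 4.2, 0.9],
    [1.6, 5.6, 1.15],
    [2.1, 7, 1.15],
    [2.5, 8.4, 1.15],
    [2.9, 9.8, 1.15],
    [3.3, 11.2, 1.15],
    [3.8, 12.6, 1.15],
    [4.2, 14, 1.15],
    [4.6, 15.4, 1.15],
    [5, 16.8, 1.15],
  ],
  yaw=[0.7, 1.4, 2.1, 2.8, 3.5, 4.2, 4.9, 5.6, 6.3, 7, 7.7, 8.4],
)

```text
time: 2.7
ee_pos: [0.3664, -0.2087, 0.2603]
orientation: [[0.452, 0.892, 0.001], [0.892, -0.452, -0.0], [-0.0, 0.001, -1.0]]
wrist_force: [-0.4, -0.3, -0.1]
finger_gap: 0.0853
grip_force: 0.0
```

>>> play_rows(
  hand=[1, 1, 1, 1, 1, 1, 1, 1, 1, 1, 1, 1],
  offset=[
    [0.4, 1.4, 0],
    [0.8, 2.8, 0],
    [1.2, 4.2, 0],
    [1.6, 5.6, 0],
    [2.1, 7, 0],
    [2.5, 8.4, 0],
    [2.9, 9.8, 0],
    [3.3, 11.2, 0],
    [3.8, 12.6, 0],
    [4.2, 14, 0],
    [4.75, 15.7, 0],
    [4.75, 15.7, 0],
  ],
  yaw=[0.7, 1.4, 2.1, 2.8, 3.5, 4.2, 4.9, 5.6, 6.3, 7.3, 8.27, 8.27],
)

```text
time: 3.7
ee_pos: [0.4859, 0.187, 0.2594]
orientation: [[-0.256, 0.967, -0.001], [0.967, 0.256, 0.001], [0.001, -0.001, -1.0]]
wrist_force: [1.1, -1.2, -0.9]
finger_gap: 0.0854
grip_force: 0.0
```

```bash
python3 - <<'E'
from h import *
go(jw(-96,0,138),-75.7)
c=viewer.read_camera("wrist"); im=c["image"][:,:,::-1].copy()
for p,col in [((-96,0,157),(0,0,255)),((75,0,18),(0,255,0)),((-165,-90,12),(255,0,0)),((-165,90,12),(255,0,0)),((165,90,12),(255,0,0)),((165,-90,12),(255,0,0))]:
    q=proj(c,jw(*p)); print(p,q.round()); cv2.circle(im,tuple(int(a) for a in q),5,col,1)
cv2.imwrite("pics/w1.png",im)
for r in viewer.regions_of("wrist","clamp_grip"): print(r["confidence"],np.round(r["extent"]))
E
```

```text
t 3.7 tcp [0.4859 0.187  0.2594] yaw 104.82 d [-0.02 -0.18 -4.85] -0.1 j6 3.4
(-96, 0, 157) [274. 213.]
(75, 0, 18) [274. 298.]
(-165, -90, 12) [198. 116.]
(-165, 90, 12) [353. 118.]
(165, 90, 12) [335. 349.]
(165, -90, 12) [213. 348.]
0.82 [273. 212.  28.  34.]
```

View pics/w1.png

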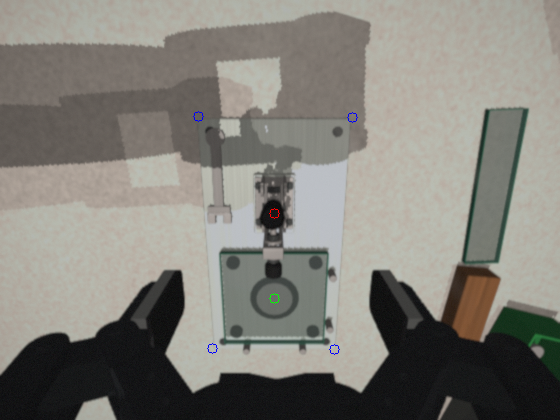

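The wrist view shows the handle grip at (273,212), right at the predicted (274,213). The disc is at (274,298), also as predicted, so I'll descend and grasp.

>>> play_rows(
  hand=[1, 1, 1, 1, 1, 1, 1, -1, -1, -1, -1, -1],
  offset=[
    [0, -0.15, -0.8],
    [0, -0.18, -1.6],
    [0, -0.18, -2.6],
    [0, -0.18, -3.6],
    [0, -0.18, -4.5],
    [0, -0.18, -4.85],
    [0, -0.18, -4.85],
    [0, -0.18, -4.85],
    [0, -0.18, -4.85],
    [0, -0.18, -4.85],
    [0, -0.18, -4.85],
    [0, -0.18, -4.85],
  ],
  yaw=[-0.1, -0.1, -0.1, -0.1, -0.1, -0.1, -0.1, -0.1, -0.1, -0.1, -0.1, -0.1],
)

```text
time: 4.8
ee_pos: [0.4854, 0.1777, 0.1396]
orientation: [[-0.239, 0.971, 0.001], [0.971, 0.239, 0.0], [0.0, 0.001, -1.0]]
wrist_force: [0.6, 0.5, -0.2]
finger_gap: 0.0256
grip_force: 0.0
```

>>> play_rows(
  hand=[-1, -1, -1],
  offset=[
    [0, 0, 0],
    [0, 0, 0],
    [0, 0, 0],
  ],
  yaw=[0, 0, 0],
)

```text
time: 5.05
ee_pos: [0.485, 0.1778, 0.1395]
orientation: [[-0.239, 0.971, -0.0], [0.971, 0.239, 0.0], [0.0, -0.0, -1.0]]
wrist_force: [-7.0, -0.6, 7.1]
finger_gap: 0.0175
grip_force: 58.4
```

>>> play_rows(
  hand=[-1, -1, -1, -1, -1, -1, -1, -1],
  offset=[
    [-0.08, 0.33, 0.04],
    [-0.17, 0.66, 0.04],
    [-0.26, 1.05, -0.08],
    [-0.36, 1.42, -0.28],
    [-0.43, 1.7, -0.55],
    [-0.49, 1.98, -0.88],
    [-0.54, 2.2, -1.24],
    [-0.54, 2.2, -1.24],
  ],
  yaw=[0, 0, 0, 0, 0, 0, 0, 0],
)

```text
time: 5.72
ee_pos: [0.4704, 0.2338, 0.1069]
orientation: [[-0.24, 0.971, -0.003], [0.971, 0.24, 0.001], [0.001, -0.002, -1.0]]
wrist_force: [-9.4, 5.5, 6.0]
finger_gap: 0.0175
grip_force: 58.3
```

>>> play_rows(
  hand=[-1, -1, -1, -1, -1, -1, -1, -1, -1, -1, -1],
  offset=[
    [-0.03, 0.1, -0.25],
    [-0.05, 0.18, -0.52],
    [-0.07, 0.26, -0.88],
    [-0.09, 0.34, -1.24],
    [-0.1, 0.4, -1.56],
    [-0.12, 0.45, -1.88],
    [-0.12, 0.5, -2.04],
    [-0.13, 0.52, -2.2],
    [-0.13, 0.52, -2.35],
    [-0.13, 0.52, -2.35],
    [-0.13, 0.52, -2.35],
  ],
  yaw=[0, 0, 0, 0, 0, 0, 0, 0, 0, 0, 0],
)

```text
time: 6.63
ee_pos: [0.4675, 0.2456, 0.0489]
orientation: [[-0.239, 0.971, -0.003], [0.971, 0.239, -0.001], [-0.0, -0.003, -1.0]]
wrist_force: [-10.8, -1.9, 5.3]
finger_gap: 0.017
grip_force: 58.8
```

>>> play_rows(
  hand=[-1, -1, -1, -1],
  offset=[
    [0, 0, -0.15],
    [0, 0, -0.25],
    [0, 0, -0.25],
    [0, 0, -0.25],
  ],
  yaw=[0, 0, 0, 0],
)

```text
time: 6.97
ee_pos: [0.4679, 0.2459, 0.0446]
orientation: [[-0.239, 0.971, -0.001], [0.971, 0.239, -0.0], [0.0, -0.001, -1.0]]
wrist_force: [-19.3, -5.4, 25.0]
finger_gap: 0.0174
grip_force: 61.3
```

```bash
python3 - <<'E'
from h import *
go(jw(-163,0,52),-75.7)
c=viewer.read_camera("scene");im=c["image"][:,:,::-1].copy()[200:290,260:380]
cv2.imwrite("pics/s2.png",cv2.resize(im,(720,540),interpolation=cv2.INTER_CUBIC))
E
```

```text
t 6.97 tcp [0.4679 0.2459 0.0446] yaw 103.84 d [0.03 0.06 0.3 ] 0.09 j6 11.1
```

View pics/s2.png

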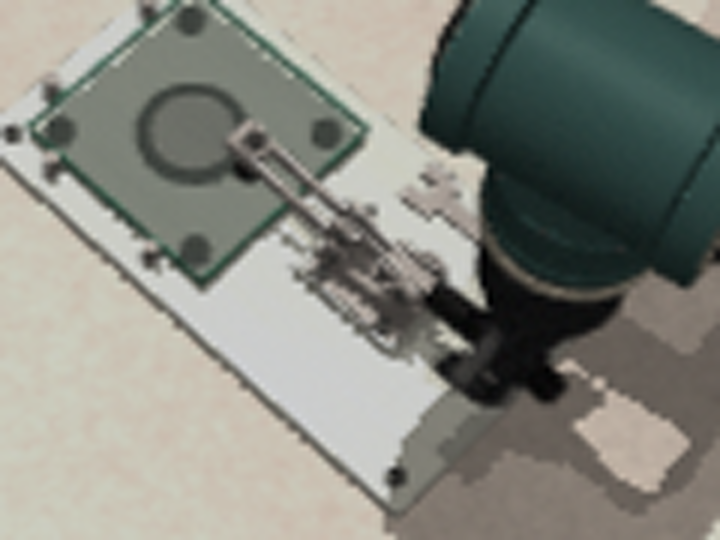

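The clamp arm lies level over the glass with its foot near (245,165), and the handle is down against its stop with 25 N of reaction, so it is locked. Next I release the handle and go for the lamp.

>>> play_rows(
  hand=[-1, 1, 1, 1, 1, 1, 1, 1, 1, 1, 1, 1],
  offset=[
    [0, 0, 0.3],
    [0, 0, 0.3],
    [0, 0, 0.3],
    [0, 0, 0.3],
    [0, 0, 0.3],
    [0, 0, 0.3],
    [0, 0, 1],
    [0, 0, 2.5],
    [0, 0, 4],
    [0, 0, 5.5],
    [0, 0, 7],
    [0, 0, 8.5],
  ],
  yaw=[0, 0, 0, 0, 0, 0, 0, 0, 0, 0, 0, 0],
)

```text
time: 8.02
ee_pos: [0.4681, 0.2455, 0.2571]
orientation: [[-0.239, 0.971, 0.0], [0.971, 0.239, 0.0], [0.0, 0.0, -1.0]]
wrist_force: [0.2, -0.3, 1.1]
finger_gap: 0.0852
grip_force: 0.0
```

```bash
python3 - <<'E'
from h import *
go((.5636,-.3044,.25))
E
```

```text
t 8.02 tcp [0.4681 0.2455 0.2571] yaw 103.8 d [  3.82 -22.    -0.29] None j6 11.1
```

>>> play_rows(
  hand=[1, 1, 1, 1, 1, 1, 1, 1, 1, 1, 1, 1],
  offset=[
    [0.26, -1.5, 0],
    [0.52, -3, 0],
    [0.78, -4.5, 0],
    [1, -6, 0],
    [1.3, -7.5, 0],
    [1.6, -9, 0],
    [1.8, -10.5, 0],
    [2.1, -12, 0],
    [2.3, -13.5, 0],
    [2.6, -15, 0],
    [2.9, -16.5, 0],
    [3.1, -18, 0],
  ],
  yaw=[0, 0, 0, 0, 0, 0, 0, 0, 0, 0, 0, 0],
)

```text
time: 9.02
ee_pos: [0.5461, -0.2064, 0.2551]
orientation: [[-0.238, 0.971, 0.0], [0.971, 0.238, 0.0], [0.0, 0.0, -1.0]]
wrist_force: [0.2, 0.7, 0.3]
finger_gap: 0.0853
grip_force: 0.0
```

>>> play_rows(
  hand=[1, 1, 1, 1, 1, 1],
  offset=[
    [0.24, -1.4, 0],
    [0.5, -2.8, 0],
    [0.72, -4, 0],
    [0.72, -4, 0],
    [0.72, -4, 0],
    [0.72, -4, 0],
  ],
  yaw=[0, 0, 0, 0, 0, 0],
)

```text
time: 9.52
ee_pos: [0.5639, -0.3041, 0.255]
orientation: [[-0.238, 0.971, -0.0], [0.971, 0.238, 0.0], [0.001, -0.0, -1.0]]
wrist_force: [-0.1, 0.1, 1.0]
finger_gap: 0.0854
grip_force: 0.0
```

```bash
python3 - <<'E'
from h import *
go((.5636,-.3044,.25))
for n in ["wrist","top"]:
    c=viewer.read_camera(n); im=c["image"][:,:,::-1].copy()
    for r in viewer.regions_of(n,"lamp_centre")[:2]: 
        e=r["extent"];print(n,r["confidence"],np.round(e),onz(c,e[0],e[1],.1))
    if n=="wrist":
        for p in [(.5636,-.3044,.004),(.5636,-.3044,.142),(.446,-.285,.11)]:
            q=proj(c,p);print(q.round(1));cv2.circle(im,tuple(int(a) for a in q),5,(0,0,255),1)
        cv2.imwrite("pics/w2.png",im)
        print([ (round(r["confidence"],2),np.round(r["extent"]),onz(c,*r["extent"][:2],.004)) for r in viewer.regions_of(n,"mat")])
E
```

```text
t 9.52 tcp [ 0.5639 -0.3041  0.255 ] yaw 103.79 d [-0.01 -0.01 -0.2 ] None j6 -44.4
wrist 0.81 [284. 190.  38.  64.] [ 0.57106784 -0.30105026  0.1       ]
[276.1 171.5]
[275.8 204.7]
[151.2 143. ]
[(0.95, array([332.,  64.,  72.,  78.]), array([ 0.59539889, -0.17060396,  0.004     ])), (0.79, array([280., 170.,  92.,  84.]), array([ 0.56713778, -0.3013501 ,  0.004     ])), (0.56, array([260., 274.,  80.,  77.]), array([ 0.57613119, -0.44754859,  0.004     ]))]
top 0.65 [390. 214.  25.  21.] [ 0.55917948 -0.29678294  0.1       ]
```

View pics/w2.png

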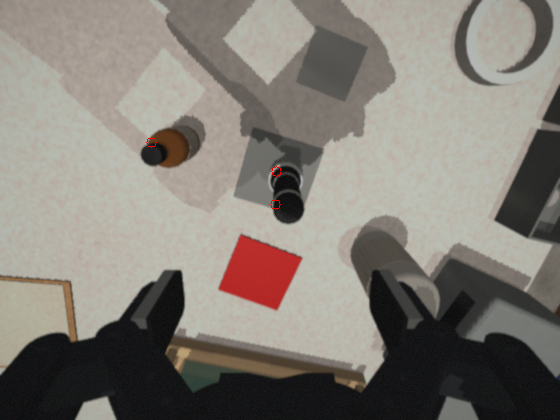

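The lamp's tail is at about (289,207) and its head ring at about (284,181), slightly right of the mat centre I predicted. Now I convert these to positions.

```bash
python3 - <<'E'
from h import *
c=viewer.read_camera("wrist")
print(onz(c,289,207,.142),onz(c,284.5,182,.046),onz(c,279,170,.004)); s=readout.get_state()
p=onz(c,289,207,.142);q=onz(c,284.5,182,.046); m=(p+q)/2; go((m[0],m[1],.081))
E
```

```text
[ 0.5750562  -0.30341038  0.142     ] [ 0.57395778 -0.30513489  0.046     ] [ 0.56702308 -0.30144917  0.004     ]
t 9.82 tcp [ 0.564  -0.3037  0.2556] yaw 103.86 d [ 0.42 -0.02 -6.99] None j6 -44.4
```

>>> play_rows(
  hand=[1, 1, 1, 1, 1, 1, 1, -1, -1, -1, -1, -1],
  offset=[
    [0.42, 0, -0.6],
    [0.42, 0, -1.8],
    [0.42, 0, -3.2],
    [0.42, 0, -4.6],
    [0.42, 0, -5.8],
    [0.42, 0, -6.6],
    [0.42, 0, -7],
    [0.42, 0, -7],
    [0.42, 0, -7],
    [0.42, 0, -7],
    [0.42, 0, -7],
    [0.42, 0, -7],
  ],
  yaw=[0, 0, 0, 0, 0, 0, 0, 0, 0, 0, 0, 0],
)

```text
time: 10.82
ee_pos: [0.575, -0.3047, 0.0818]
orientation: [[-0.239, 0.971, 0.002], [0.971, 0.239, -0.001], [-0.001, 0.001, -1.0]]
wrist_force: [-8.1, -1.0, 27.3]
finger_gap: 0.026
grip_force: 58.3
```

>>> play_rows(
  hand=[-1, -1, -1, -1, -1, -1, -1, -1, -1, -1],
  offset=[
    [0, 0, 0],
    [0, 0, 0],
    [0, 0, 0.2],
    [0, 0, 0.8],
    [0, 0, 1.6],
    [0, 0, 2.6],
    [0, 0, 3.8],
    [0, 0, 4.6],
    [0, 0, 5],
    [0, 0, 5],
  ],
  yaw=[0, 0, 0, 0, 0, 0, 0, 0, 0, 0],
)

```text
time: 11.65
ee_pos: [0.5751, -0.3047, 0.2089]
orientation: [[-0.239, 0.971, 0.004], [0.971, 0.239, -0.002], [-0.003, 0.003, -1.0]]
wrist_force: [0.4, -0.2, -1.6]
finger_gap: 0.0255
grip_force: 59.1
```

```bash
python3 - <<'E'
from h import *
go(jw(75,0,157),-75.7);go(jw(75,0,190),-75.7)
c=viewer.read_camera("wrist"); im=c["image"][:,:,::-1]
cv2.imwrite("pics/w3.png",im)
E
```

```text
t 11.65 tcp [ 0.5751 -0.3047  0.2089] yaw 103.81 d [-1.9  12.86 -2.07] 0.1 j6 -44.0
t 11.65 tcp [ 0.5751 -0.3047  0.2089] yaw 103.81 d [-1.9  12.86 -0.75] 0.1 j6 -44.0
```

View pics/w3.png

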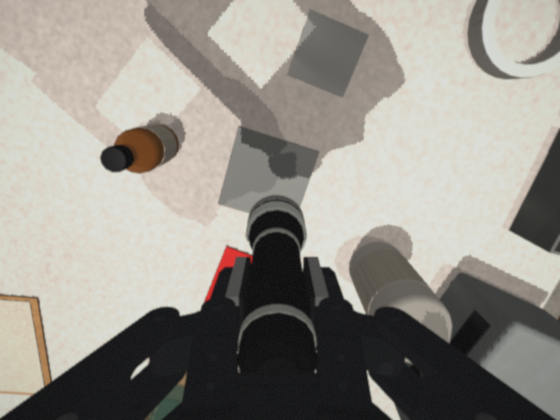

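>>> play_rows(
  hand=[-1, -1, -1, -1, -1, -1, -1, -1, -1, -1, -1, -1],
  offset=[
    [-0.1, 0.6, 0],
    [-0.3, 1.8, 0],
    [-0.5, 3.2, 0],
    [-0.7, 4.6, 0],
    [-0.9, 6, 0],
    [-1.1, 7.4, -0.2],
    [-1.3, 8.8, -0.5],
    [-1.5, 10.2, -0.75],
    [-1.7, 11.4, -0.75],
    [-1.85, 12.4, -0.75],
    [-1.9, 12.86, -0.75],
    [-1.9, 12.86, -0.75],
  ],
  yaw=[0, 0, 0, 0, 0, 0, 0, 0, 0, 0, 0, 0],
)

```text
time: 12.7
ee_pos: [0.526, 0.0194, 0.1852]
orientation: [[-0.241, 0.97, -0.002], [0.97, 0.241, 0.0], [0.001, -0.002, -1.0]]
wrist_force: [0.6, -0.4, -0.9]
finger_gap: 0.0259
grip_force: 59.2
```

```bash
python3 - <<'E'
from h import *
go(jw(75,0,157),-75.7)
c=viewer.read_camera("wrist"); im=c["image"][:,:,::-1].copy()
t=np.array(readout.get_state()["ee_pos"])
def circ(x,y,z,r,col):
    pts=np.array([proj(c,(x+r*np.cos(a),y+r*np.sin(a),z)) for a in np.linspace(0,6.28,40)]).astype(int)
    cv2.polylines(im,[pts],True,col,1)
circ(t[0],t[1],t[2]-.077,.02,(0,0,255)); circ(t[0],t[1],t[2]+.061,.0135,(0,0,255))
d=jw(75,0,18); circ(d[0],d[1],.018,.025,(0,255,0))
cv2.imwrite("pics/w4.png",im)
c=viewer.read_camera("scene"); im=c["image"][:,:,::-1].copy()
circ(t[0],t[1],t[2]-.077,.02,(0,0,255));circ(d[0],d[1],.018,.025,(0,255,0))
im2=cv2.resize(im[170:290,230:390],(800,600),interpolation=cv2.INTER_CUBIC);cv2.imwrite("pics/s4.png",im2)
E
```

```text
t 12.7 tcp [0.526  0.0194 0.1852] yaw 103.96 d [ 0.06 -0.1  -1.13] 0.07 j6 -14.6
```

View pics/w4.png

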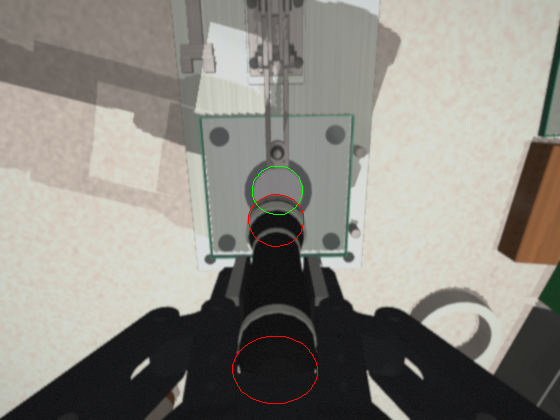

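View pics/s4.png

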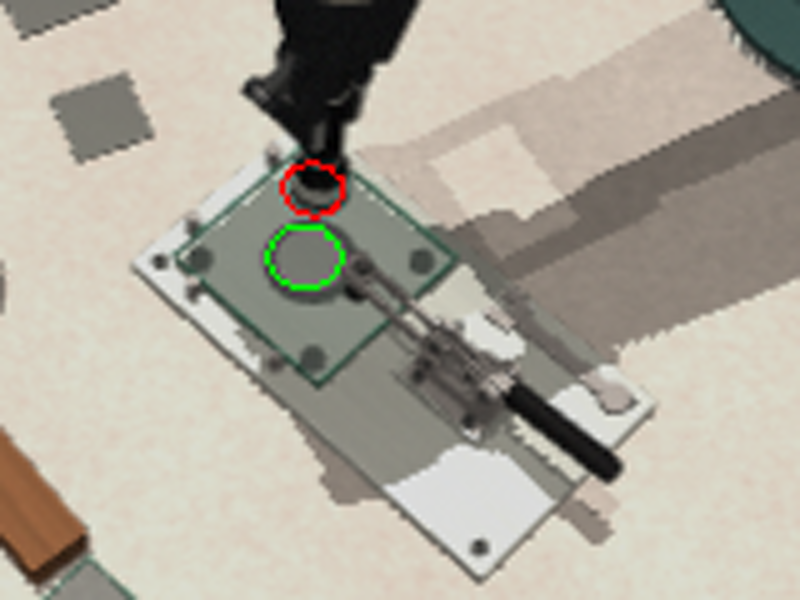

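Both pictures show the lamp hanging upright with its head where I predicted. The green disc circle sits on the real disc, at about (277,190) in the wrist view. I lower the lamp to about 5 cm above the glass and hold it.

>>> play_rows(
  hand=[-1, -1, -1, -1, -1, -1, -1, -1, -1, -1, -1, -1],
  offset=[
    [0.03, -0.04, -0.3],
    [0.06, -0.08, -0.7],
    [0.06, -0.08, -1],
    [0.06, -0.08, -1.15],
    [0.06, -0.08, -1.15],
    [0.06, -0.08, -1.15],
    [0.06, -0.08, -1.15],
    [0.06, -0.08, -1.15],
    [0.06, -0.08, -1.15],
    [0.06, -0.08, -1.15],
    [0.06, -0.08, -1.15],
    [0.06, -0.08, -1.15],
  ],
  yaw=[0, 0, 0, 0, 0, 0, 0, 0, 0, 0, 0, 0],
)

```text
time: 13.8
ee_pos: [0.5284, 0.0152, 0.1579]
orientation: [[-0.239, 0.971, 0.0], [0.971, 0.239, -0.0], [-0.0, 0.0, -1.0]]
wrist_force: [0.6, -0.3, -1.7]
finger_gap: 0.0256
grip_force: 59.2
```

>>> play_rows(
  hand=[-1, -1, -1, -1, -1, -1, -1, -1, -1, -1, -1, -1],
  offset=[
    [0, 0, 0],
    [0, 0, 0],
    [0, 0, 0],
    [0, 0, 0],
    [0, 0, 0],
    [0, 0, 0],
    [0, 0, 0],
    [0, 0, 0],
    [0, 0, 0],
    [0, 0, 0],
    [0, 0, 0],
    [0, 0, 0],
  ],
  yaw=[0, 0, 0, 0, 0, 0, 0, 0, 0, 0, 0, 0],
)

```text
time: 14.8
ee_pos: [0.5285, 0.0151, 0.1578]
orientation: [[-0.239, 0.971, 0.0], [0.971, 0.239, -0.0], [-0.0, 0.0, -1.0]]
wrist_force: [0.2, -0.6, -2.2]
finger_gap: 0.0257
grip_force: 59.2
```

>>> play_rows(
  hand=[-1, -1, -1, -1, -1, -1, -1, -1, -1, -1, -1, -1],
  offset=[
    [0, 0, 0],
    [0, 0, 0],
    [0, 0, 0],
    [0, 0, 0],
    [0, 0, 0],
    [0, 0, 0],
    [0, 0, 0],
    [0, 0, 0],
    [0, 0, 0],
    [0, 0, 0],
    [0, 0, 0],
    [0, 0, 0],
  ],
  yaw=[0, 0, 0, 0, 0, 0, 0, 0, 0, 0, 0, 0],
)

```text
time: 15.8
ee_pos: [0.5285, 0.0151, 0.1578]
orientation: [[-0.239, 0.971, 0.0], [0.971, 0.239, -0.0], [-0.0, 0.0, -1.0]]
wrist_force: [0.1, -0.0, -1.5]
finger_gap: 0.0256
grip_force: 59.2
```

>>> play_rows(
  hand=[-1, -1, -1, -1, -1, -1, -1, -1, -1, -1, -1, -1],
  offset=[
    [0, 0, 0],
    [0, 0, 0],
    [0, 0, 0],
    [0, 0, 0],
    [0, 0, 0],
    [0, 0, 0],
    [0, 0, 0],
    [0, 0, 0],
    [0, 0, 0],
    [0, 0, 0],
    [0, 0, 0],
    [0, 0, 0],
  ],
  yaw=[0, 0, 0, 0, 0, 0, 0, 0, 0, 0, 0, 0],
)

```text
time: 16.8
ee_pos: [0.5284, 0.0151, 0.1578]
orientation: [[-0.239, 0.971, -0.0], [0.971, 0.239, 0.0], [0.0, -0.0, -1.0]]
wrist_force: [-0.2, 0.5, -2.6]
finger_gap: 0.0259
grip_force: 59.2
```

```bash
python3 - <<'E'
from h import *
go((.5675,-.3035,.083))
E
```

```text
t 16.8 tcp [0.5284 0.0151 0.1578] yaw 103.81 d [  1.56 -12.75  -2.99] None j6 -14.9
```

>>> play_rows(
  hand=[-1, -1, -1, -1, -1, -1, -1, -1, -1, -1, -1, -1],
  offset=[
    [0, 0, 0.5],
    [0, 0, 1.4],
    [0.1, -0.8, 1.8],
    [0.3, -2.2, 1.8],
    [0.5, -3.7, 1.8],
    [0.65, -5.2, 1.8],
    [0.8, -6.7, 1.8],
    [1, -8.2, 1.5],
    [1.2, -9.7, 1],
    [1.4, -11.2, 0.5],
    [1.5, -12.2, 0],
    [1.56, -12.75, -0.5],
  ],
  yaw=[0, 0, 0, 0, 0, 0, 0, 0, 0, 0, 0, 0],
)

```text
time: 17.8
ee_pos: [0.5674, -0.3066, 0.1454]
orientation: [[-0.237, 0.972, 0.0], [0.972, 0.237, -0.001], [-0.001, 0.0, -1.0]]
wrist_force: [0.3, 0.1, -2.5]
finger_gap: 0.0253
grip_force: 59.3
```

>>> play_rows(
  hand=[-1, -1, -1, -1, -1, -1, -1, -1],
  offset=[
    [0, 0, -0.5],
    [0, 0, -1.2],
    [0, 0, -1.8],
    [0, 0, -2.1],
    [0, 0, -2.3],
    [0, 0, -2.4],
    [0, 0, -2.45],
    [0, 0, -2.45],
  ],
  yaw=[0, 0, 0, 0, 0, 0, 0, 0],
)

```text
time: 18.47
ee_pos: [0.5677, -0.3035, 0.0847]
orientation: [[-0.239, 0.971, 0.001], [0.971, 0.239, -0.0], [-0.001, 0.001, -1.0]]
wrist_force: [-0.3, -0.6, -3.4]
finger_gap: 0.0254
grip_force: 59.2
```

>>> play_rows(
  hand=[-1, -1, -1, -1],
  offset=[
    [0, 0, -0.04],
    [0, 0, -0.08],
    [0, 0, -0.1],
    [0, 0, -0.1],
  ],
  yaw=[0, 0, 0, 0],
)

```text
time: 18.8
ee_pos: [0.5676, -0.3037, 0.082]
orientation: [[-0.239, 0.971, 0.001], [0.971, 0.239, -0.0], [-0.0, 0.0, -1.0]]
wrist_force: [-0.9, -0.5, 0.9]
finger_gap: 0.0256
grip_force: 59.5
```

>>> play_rows(
  hand=[0.3, 1, 1, 1, 1, 1, 1, 1, 1, 1, 1, 1],
  offset=[
    [0, 0, -0.02],
    [0, 0, -0.02],
    [0, 0, -0.02],
    [0, 0, 0],
    [0, 0, 0],
    [0, 0, 0.2],
    [0, 0, 0.8],
    [0, 0, 1.8],
    [0, 0, 3.2],
    [0, 0, 4.6],
    [0, 0, 6],
    [0, 0, 7],
  ],
  yaw=[0, 0, 0, 0, 0, 0, 0, 0, 0, 0, 0, 0],
)

```text
time: 19.8
ee_pos: [0.5675, -0.3036, 0.2619]
orientation: [[-0.239, 0.971, 0.003], [0.971, 0.239, -0.002], [-0.003, 0.003, -1.0]]
wrist_force: [0.1, -0.5, -0.0]
finger_gap: 0.0856
grip_force: 0.0
```

```bash
python3 - <<'E'
from h import *
go(jw(-163,0,257),-75.7)
c=viewer.read_camera("wrist"); im=c["image"][:,:,::-1].copy()
for p in [(.5676,-.3036,.142),(.5676,-.3036,.046)]:
    q=proj(c,p);print(q.round(1));cv2.circle(im,tuple(int(a) for a in q),4,(0,0,255),1)
cv2.imwrite("pics/w5.png",im[100:300,160:420])
E
```

```text
t 19.8 tcp [ 0.5675 -0.3036  0.2619] yaw 103.81 d [-3.95 22.04 -0.19] 0.1 j6 -44.2
[275.9 201.6]
[275.8 176.9]
```

View pics/w5.png

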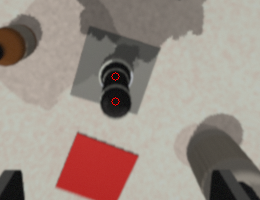

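The lamp stands upright in the middle of the mat, with its tail and ring where I expected. Now back to the handle.

>>> play_rows(
  hand=[1, 1, 1, 1, 1, 1, 1, 1, 1, 1, 1, 1],
  offset=[
    [-0.15, 0.8, 0],
    [-0.4, 2.2, 0],
    [-0.65, 3.7, 0],
    [-0.9, 5.2, 0],
    [-1.2, 6.7, 0],
    [-1.5, 8.2, 0],
    [-1.75, 9.7, 0],
    [-2, 11.2, 0],
    [-2.3, 12.7, 0],
    [-2.55, 14.2, 0],
    [-2.8, 15.7, 0],
    [-3.1, 17.2, 0],
  ],
  yaw=[0, 0, 0, 0, 0, 0, 0, 0, 0, 0, 0, 0],
)

```text
time: 20.85
ee_pos: [0.4892, 0.1281, 0.2579]
orientation: [[-0.239, 0.971, 0.002], [0.971, 0.239, 0.0], [-0.0, 0.002, -1.0]]
wrist_force: [0.6, 0.2, 0.4]
finger_gap: 0.0859
grip_force: 0.0
```

>>> play_rows(
  hand=[1, 1, 1, 1, 1, 1, 1, 1, 1, 1, 1, 1],
  offset=[
    [-0.25, 1.4, 0],
    [-0.5, 2.8, 0],
    [-0.75, 4, 0],
    [-0.88, 4.7, 0],
    [-0.88, 4.78, -0.2],
    [-0.88, 4.78, -1],
    [-0.88, 4.78, -2.4],
    [-0.88, 4.78, -3.8],
    [-0.88, 4.78, -5.2],
    [-0.88, 4.78, -6.6],
    [-0.88, 4.78, -7.5],
    [-0.88, 4.78, -7.5],
  ],
  yaw=[0, 0, 0, 0, 0, 0, 0, 0, 0, 0, 0, 0],
)

```text
time: 21.85
ee_pos: [0.466, 0.2443, 0.0647]
orientation: [[-0.238, 0.971, -0.006], [0.971, 0.238, -0.003], [-0.001, -0.006, -1.0]]
wrist_force: [-0.0, 0.3, 0.6]
finger_gap: 0.0853
grip_force: 0.0
```

>>> play_rows(
  hand=[1, 1, 1, -1, -1, -1, -1, -1, -1, -1, -1],
  offset=[
    [0.05, 0.04, -0.3],
    [0.05, 0.04, -0.6],
    [0.05, 0.04, -0.6],
    [0.05, 0.04, -0.6],
    [0.05, 0.04, -0.6],
    [0.05, 0.04, -0.6],
    [0.05, 0.04, -0.6],
    [0.05, 0.04, -0.6],
    [0.05, 0.04, -0.6],
    [0.05, 0.04, -0.6],
    [0.05, 0.04, -0.6],
  ],
  yaw=[0, 0, 0, 0, 0, 0, 0, 0, 0, 0, 0],
)

```text
time: 22.77
ee_pos: [0.4676, 0.2468, 0.0538]
orientation: [[-0.239, 0.971, -0.004], [0.971, 0.239, -0.001], [0.0, -0.004, -1.0]]
wrist_force: [-16.3, -2.5, 7.5]
finger_gap: 0.0171
grip_force: 58.3
```

>>> play_rows(
  hand=[-1, -1, -1, -1, -1, -1, -1, -1, -1, -1, -1, -1],
  offset=[
    [0, -0.02, 0.16],
    [0, -0.04, 0.34],
    [0.02, -0.1, 0.65],
    [0.04, -0.16, 0.97],
    [0.06, -0.23, 1.32],
    [0.08, -0.31, 1.68],
    [0.1, -0.39, 1.95],
    [0.12, -0.47, 2.2],
    [0.17, -0.66, 2.56],
    [0.24, -0.93, 2.86],
    [0.31, -1.2, 3.16],
    [0.31, -1.2, 3.16],
  ],
  yaw=[0, 0, 0, 0, 0, 0, 0, 0, 0, 0, 0, 0],
)

```text
time: 23.77
ee_pos: [0.4755, 0.2156, 0.1323]
orientation: [[-0.239, 0.971, -0.005], [0.971, 0.239, -0.002], [-0.001, -0.005, -1.0]]
wrist_force: [-13.2, -2.6, -4.2]
finger_gap: 0.0165
grip_force: 60.6
```

>>> play_rows(
  hand=[-1, -1, -1, -1, -1, -1, -1],
  offset=[
    [0.09, -0.37, 0.2],
    [0.18, -0.74, 0.32],
    [0.26, -1.07, 0.32],
    [0.35, -1.4, 0.28],
    [0.37, -1.5, 0.26],
    [0.37, -1.5, 0.26],
    [0.37, -1.5, 0.26],
  ],
  yaw=[0, 0, 0, 0, 0, 0, 0],
)

```text
time: 24.35
ee_pos: [0.4853, 0.1793, 0.1408]
orientation: [[-0.239, 0.971, -0.002], [0.971, 0.239, 0.0], [0.001, -0.002, -1.0]]
wrist_force: [-18.2, -4.6, 17.6]
finger_gap: 0.0168
grip_force: 58.2
```

```bash
python3 - <<'E'
from h import *
go(jw(-96,0,138),-75.7)
c=viewer.read_camera("scene");im=c["image"][:,:,::-1].copy()
cv2.imwrite("pics/s6.png",cv2.resize(im[130:290,230:390],(600,600),interpolation=cv2.INTER_CUBIC))
E
```

```text
t 24.35 tcp [0.4853 0.1793 0.1408] yaw 103.82 d [-0.    0.13 -0.11] 0.1 j6 3.6
```

View pics/s6.png

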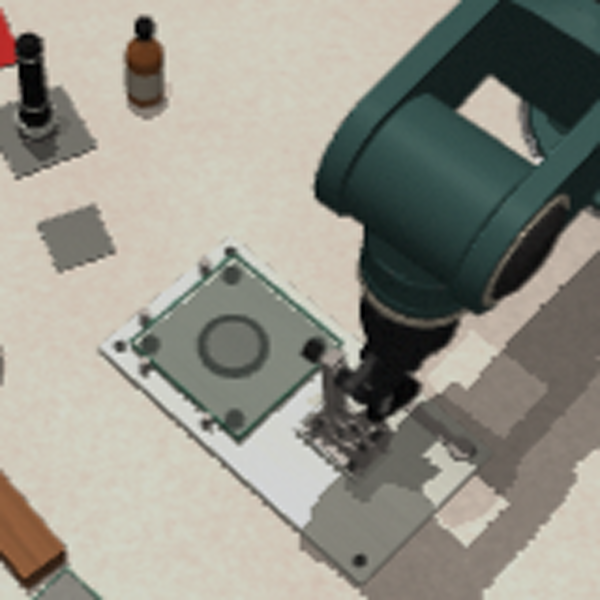

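The arm stands upright, the pane is in place and the lamp is on its mat. I release the handle and retreat straight up.

>>> play_rows(
  hand=[-1, 1, 1, 1, 1, 1, 1, 1, 1, 1, 1, 1],
  offset=[
    [0, 0.05, 0],
    [0, 0.05, 0],
    [0, 0.05, 0],
    [0, 0.05, 0],
    [0, 0.05, 0],
    [0, 0.05, 0.2],
    [0, 0.05, 1],
    [0, 0.05, 2.2],
    [0, 0.05, 3.4],
    [0, 0.05, 4.6],
    [0, 0.05, 5.5],
    [0, 0.05, 5.5],
  ],
  yaw=[0, 0, 0, 0, 0, 0, 0, 0, 0, 0, 0, 0],
)

```text
time: 25.4
ee_pos: [0.4872, 0.1809, 0.2827]
orientation: [[-0.239, 0.971, 0.006], [0.971, 0.239, 0.002], [0.0, 0.007, -1.0]]
wrist_force: [1.5, -0.1, 0.1]
finger_gap: 0.085
grip_force: 0.0
```

```bash
python3 - <<'E'
from h import *
c=viewer.read_camera("wrist"); print(proj(c,jw(-96,0,157)),proj(c,jw(-132,0,150)))
for r in viewer.regions_of("wrist","clamp_grip"): print(r["confidence"],np.round(r["extent"]))
E
```

```text
[273.59144938 197.90727021] [273.11458027 154.9399509 ]
0.94 [272. 189.  28.  28.]
```

```bash
python3 -c "
from h import *
print(job.hand_in())"
```

```text
the job is handed in; nothing more can be done
None
```

I carried out the whole task and handed it in at about 25 s; the verdict wasn't reported. The clamp was locked against its stop, the lamp was held for over 3 s about 5 cm above the disc and is back upright on its mat, and the last close-up showed the pane in place; the clamp handle rests about 7 mm short of its starting position, which I estimate at 0.15 rad, inside the 0.4 rad limit.

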